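Find the bush that fits with a stepped go/no-go gauge

TASK

Take the red-handled stepped pin gauge out of its stand and try it gently in the three bush holders on the blue mat, feeling for each bore, since the bushes float a little; never press a holder down with more than about 30 N. In the right one the thin end goes fully in and the thick step stops on the bush (in a tight one the thin end will not enter, in a wide one the step drops in too). Leave the gauge standing fully home in that holder, then lift holder and gauge together by the holder and set them flat in the green tray; leave the other two holders standing where they are and do not disturb the other things on the bench.

Things in the scene. Friction and masses are not known exactly. Their poses are not given: they have to be found in the camera images.
- gauge: loose stepped pin gauge, 0.1 kg, upright in its stand; origin at the middle of its lower tip, z up. From the tip: steel GO pin, diameter 13, length 12 mm (0.8 mm chamfer); steel NO-GO step, diameter 17.4, length 18 mm (1.5 mm chamfer below); red handle, diameter 22, length 24 mm (30 to 54 mm above the tip)
- gauge_tip (a point): the middle of the gauge's lower tip (its origin). Tried in a holder, it stops about 30 mm above the holder's underside on a tight bush (or beside any bore), at 18 mm in the right bush, and at 6 mm, on the holder's floor, in a wide one
- rack: fixed grey plastic gauge stand, 60 by 70 by 34 mm high, with one upright 20 mm hole 28 mm deep in which the gauge stands with its tip 6 mm above the bench, so that the handle begins 36 mm above the bench; origin at the centre of its underside
- mat: fixed blue bench mat, 150 (its x) by 340 mm (its y), 3 mm thick, on which the three holders stand in a row along its y; origin at the centre of its underside. Which bush is in which holder changes from start to start: one bore is right (14.2 mm), one too tight (10 mm), one too wide (19.6 mm)
- holder_a: loose aluminium bush holder, 46 (its x) by 60 (its y) by 35 mm high, 0.3 kg; origin at the centre of its underside, z up. A 22 mm hole through the middle of its 4.2 mm top plate shows a captive dark steel bush (29 mm outside, 24 mm tall, lying on the holder's 6 mm floor, top 30 mm above the underside), which floats up to 1.5 mm sideways, and its bore with it
- holder_b: the same kind of holder as holder_a, same sizes and origin, with a bush of unknown bore
- holder_c: the same kind of holder as holder_a, same sizes and origin, with a bush of unknown bore
- green_tray: fixed green tray, 140 by 140 mm outside, 12 mm high, walls and floor 4 mm thick; origin at the centre of its underside. It stands to the left or the right of the mat, the grey tray on the other side
- grey_tray: fixed grey tray of the same shape as the green one, with spare parts in it: not to be used
- loupe: loose black eye loupe, 48 mm wide, 45 mm high; leave alone
- screwdriver: loose screwdriver lying on the bench, 170 mm long; leave alone
- spare_collar: loose brass collar, 32 mm wide, 16 mm high, in the grey tray; leave alone
- spare_slug: loose aluminium slug, 22 mm wide, 22 mm high, in the grey tray; leave alone
There are look-alikes about, which are no part of the job. Leave any purple or yellow look-alike of the holder_a alone.

How it is judged:
By the outcome, as a careful person would: the job done as asked, in the order asked, and still so for the second after the job is handed in, with the robot touching nothing.
It also fails if it takes over 72 s, if anything falls off the work surface, if the arm or the gripper's body presses on something with over 40 N, if the wrist force passes 120 N, or if a joint passes its speed limit or range.

ROBOT

A 6-joint arm with a two-finger parallel gripper is mounted at the origin on the work surface. World frame = base frame: x ahead of the robot, y to its left, z up, the work surface at z = 0. Lengths are in mm, angles in degrees, forces in N, time in s.
With the tool pointing down it reaches from about 350 to 950 mm from the base axis. Payload 17.4 kg.
Tool frame: the origin (TCP) lies at the very end of the fingers, on their centre line; the grasp point (between the pads) lies 19 mm behind it; z points along the fingers, y is the line along which they close (so a half turn about z gives the same grasp; the last joint's range is limited). The gripper opens to 93 mm and grips with 3 to 60 N. Pads are 15 mm wide; open, the fingers measure 128 mm over their backs; the gripper's body (75 mm by 188 mm) begins 65 mm behind the grasp point.
Start: joints at [-2.166, 6.646, 82.598, -0, 90.757, -2.166], TCP at [675.005, -0.009, 186.946] pointing down, gripper open.
Joint ranges: [-162.19, 162.19], [-47.58, 125.68], [4.15, 143.07], [-65.23, 245.23], [0.69, 171.88], [-170.13, 170.13]. Speed limits (degrees/s): [108.29, 108.29, 127.2, 180, 180, 180].

INTERFACE

Orientations are given as a 3x3 rotation matrix whose columns are the frame's x, y, z axes.
In Python, from station import r, viewer gives the robot as it stands.
- The arm moves only by the tool send_rows, never from a script. Its argument "deltas" is a list of rows, each a list of 7 numbers: the finger opening in mm, from 0 to 93, then the shift along the world's x, y, z in units of 30 mm (1.0 is 30 mm), then the turn, a rotation vector about the world's x, y, z in units of 6 degrees (1.0 is 6 degrees). In form: [[gripper, x, y, z, wx, wy, wz], ...]. A call has 1 to 10 rows; each row is the pose to reach, as a shift and turn from the pose commanded when the call began; what a row does not reach only later rows make up. A row lasts 1/12 s, in which the tool goes at most 41.7 mm and 7.16 degrees, less where a joint would pass 70% of its speed; a pose out of reach is approached as far as the arm can. A call with a gripper value outside its range is refused whole. The fingers move at their own pace and stop on an object; the grip force is fixed at half the most. Time passes only in rows, so rows that repeat a pose let the fingers close. It gives the time, the measured TCP pose, the force, the opening and the grip force at its end, in the units of the state.
- r.observe(): the state, without advancing time (a new reading comes with each control period).
- viewer.read_camera(name): name is "scene" or "side" or "wrist"; returns the picture (480x640x3 uint8, red, green, blue); there is no depth.
- viewer.calibration(name): a dict with "mtx" (3x3 intrinsics, pixels), "rvec" (rotation vector, rad) and "tvec" (3), from world to camera coordinates, as OpenCV has them; the wrist camera has in their place "T_tool_cam" (4x4, takes a point from camera to tool coordinates, whose origin is the TCP and whose axes are the flange's). Camera axes: x right, y down, z forward; pixel columns grow to the right and rows downward; lengths in mm; the calibration is good to about 2 mm. A picture is of the moment at which its call begins: read the wrist's pose just before it. calibration takes no time and is no camera call.
- r.close_job(): hands the job in; it is judged then, once.
The state is a dict: "time_s": time; "q": joint angles; "joint_velocities": joint speeds; "effort": joint torques, N m; "ee_pos": TCP position; "ee_rot": TCP orientation; "ft_force": force on the tool from outside, world axes, zero at the start; "wrist_torque": the same for the moment, N m; "finger_gap": finger opening in mm; "gripper_force": force on a finger pad.
Only numpy, scipy, OpenCV 4.12 (cv2) and the standard library are available. Lean on these libraries where they do the work, as an engineer would, in place of code of your own. Each camera call takes 0.05 s, during which the arm holds its last target. There are 200 camera calls.

## Working session

There is one attempt and no reset: what is moved stays moved. The work goes in short steps, Python scripts to look and compute and a tool call to move; the robot and the scene stay as the last step left them, time stands still between calls to the robot, and variables do not carry over. Pictures are saved under pics/ and viewed, at most 10 in all, crops included, and the job is handed in when it is done.

Besides the shell and the picture viewer there is one more tool, called after "Emit:" as name([rows], argument=value, ...), one row to a line, values as JSON. send_rows: Moves the arm, as the interface text tells. Its arguments: {"type":"object","properties":{"deltas":{"type":"array"}},"required":["deltas"]}

```bash
mkdir -p pics; ls
python3 - <<'E'
from station import r, viewer
import cv2
s=r.observe(); print(s['time_s'],s['ee_pos'],s['ee_rot'],s['ft_force'],s['finger_gap'])
for n in("scene","side","wrist"):
    im=viewer.read_camera(n); cv2.imwrite(f"pics/{n}0.png",im[:,:,::-1]); print(n,viewer.calibration(n))
E
```

```text
pics
0.0 [ 6.74732213e+02 -1.43690115e-02  1.86177041e+02] [[ 9.35736116e-06  9.99999266e-01 -1.21158112e-03]
 [ 1.00000000e+00 -9.34168056e-06  1.29479233e-05]
 [ 1.29365956e-05 -1.21158124e-03 -9.99999266e-01]] [-0.04029417  1.11340575  0.51485202] 92.86919322120467
scene {'mtx': array([[498.16476691,   0.        , 314.10508344],
       [  0.        , 498.16476691, 236.53503379],
       [  0.        ,   0.        ,   1.        ]]), 'rvec': array([ 2.162917  ,  1.42060414, -0.43139301]), 'tvec': array([-227.77749765, -400.35831374, 1122.25712302])}
side {'mtx': array([[509.87238977,   0.        , 320.49996234],
       [  0.        , 509.87238977, 235.60434483],
       [  0.        ,   0.        ,   1.        ]]), 'rvec': array([ 2.24694893, -0.23273503,  0.11301568]), 'tvec': array([-548.28572742,   98.68787361,  966.57677612])}
wrist {'mtx': array([[405.26425179,   0.        , 319.84561668],
       [  0.        , 405.26425179, 233.35564792],
       [  0.        ,   0.        ,   1.        ]]), 'T_tool_cam': array([[ 7.22464792e-04, -9.60816523e-01, -2.77184213e-01,
         7.65852386e+01],
       [ 9.99999733e-01,  7.24356463e-04,  9.55716070e-05,
        -3.51556903e-01],
       [ 1.08953397e-04, -2.77184208e-01,  9.60816789e-01,
        -1.97056088e+02],
       [ 0.00000000e+00,  0.00000000e+00,  0.00000000e+00,
         1.00000000e+00]])}
```

View pics/scene0.png

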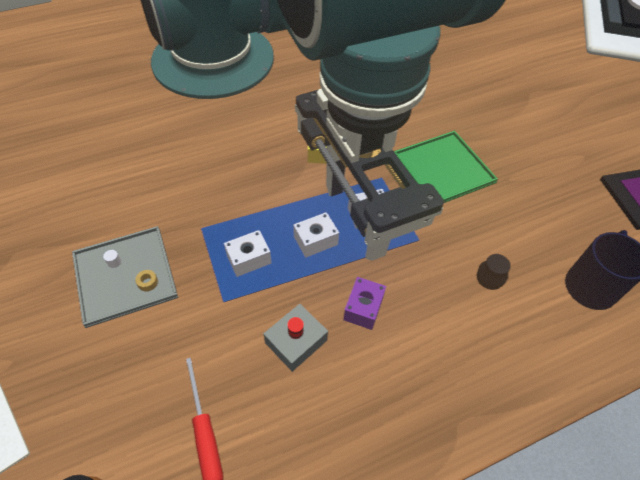

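View pics/side0.png

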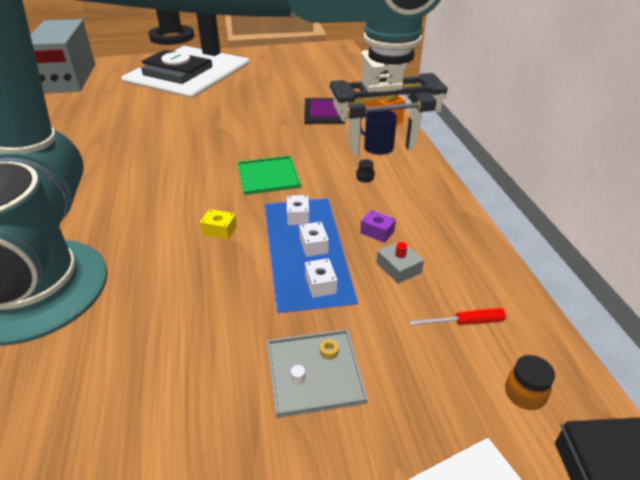

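```bash
cat > h.py <<'E'
import numpy as np, cv2
from station import r, viewer
def cam(n,s=None):
    c=viewer.calibration(n)
    if n!="wrist": 
        R=cv2.Rodrigues(c['rvec'])[0]; return c['mtx'],R.T,-R.T@c['tvec']
    s=s or r.observe(); T=c['T_tool_cam']; E=np.array(s['ee_rot'])
    return c['mtx'],E@T[:3,:3],E@T[:3,3]+s['ee_pos']
def w(C,px,z):
    K,R,o=C; d=R@np.linalg.solve(K,[px[0],px[1],1]); return (o+d*(z-o[2])/d[2])
def proj(C,P):
    K,R,o=C; p=K@(R.T@(np.array(P,float)-o)); return p[:2]/p[2]
def blobs(im,lo,hi,amin=60):
    m=cv2.inRange(cv2.cvtColor(im,cv2.COLOR_RGB2HSV),lo,hi)
    n,l,st,c=cv2.connectedComponentsWithStats(m)
    return [(c[i],st[i]) for i in range(1,n) if st[i,4]>=amin],l
E
python3 - <<'E'
from h import *
np.set_printoptions(precision=1,suppress=True)
S=cam("scene");D=cam("side")
for nm,a,b,z in [("gauge top",(296,322),(401.5,246),60),("h1",(247,246),(320,272),38),("h2",(316,228),(313.5,233),38),("h3",(375,190),(297.5,202),38),("tray",(445,165),(269,175),4),("purple",(366,297),(379,219),35),("loupe",(494,270),(366,165),45),("yellow",(330,155),(219,217),35),("rack",(296,340),(400,268),17),
 ("grey",(125,275),(316,371),4)]:
    print(nm,w(S,a,z),w(D,b,z))
for p in [(204,229),(223,297),(418,240)]: print("mat sc",w(S,p,3))
for p in [(280,309),(356,303),(265,203),(329,199)]: print("mat side",w(D,p,3))
for p in [(238,161),(292,156),(300,187),(246,193)]: print("tray side",w(D,p,12))
for p in [(264,336),(293,307),(328,332),(293,357)]: print("rack sc",w(S,p,34))
E
```

```text
gauge top [698.  -85.6  60. ] [698.2 -92.8  60. ]
h1 [ 536.8 -102.9   38. ] [ 536.4 -108.7   38. ]
h2 [547.3  11.5  38. ] [547.1   6.6  38. ]
h3 [513.1 137.5  38. ] [533.8 119.7  38. ]
tray [485.7 305.3   4. ] [491.6 294.8   4. ]
purple [690.5  29.7  35. ] [692.4  28.1  35. ]
loupe [730.7 227.1  45. ] [719.8 227.2  45. ]
yellow [404.9 102.3  35. ] [362.1 103.9  35. ]
rack [705.1 -89.2  17. ] [ 694.7 -107.5   17. ]
grey [ 490.5 -294.7    4. ] [ 490.3 -297.8    4. ]
mat sc [ 451.6 -153.8    3. ]
mat sc [ 588.9 -163.9    3. ]
mat sc [614.6 170.7   3. ]
mat side [ 453.3 -152.8    3. ]
mat side [ 591.7 -166.6    3. ]
mat side [467.3 179.6   3. ]
mat side [615.3 165.2   3. ]
tray side [421.5 363.9  12. ]
tray side [560.6 360.6  12. ]
tray side [555.7 214.9  12. ]
tray side [427.8 215.8  12. ]
rack sc [ 688.5 -131.    34. ]
rack sc [662.6 -76.1  34. ]
rack sc [718.8 -45.4  34. ]
rack sc [ 733.4 -105.2   34. ]
```

Emit:
send_rows([
  [93,-0.6,0.4,1.1,0,0,0],
  [93,-1.2,0.8,2.3,0,0,0],
  [93,-1.8,1.2,3.5,0,0,0],
  [93,-2.5,1.67,4.8,0,0,0],
  [93,-2.5,1.67,4.8,0,0,0],
  [93,-2.5,1.67,4.8,0,0,0],
  [93,-2.5,1.67,4.8,0,0,0],
])

```text
time_s: 0.73
ee_pos: [600.1, 50.1, 330.2]
ee_rot: [[-0.0, 1.0, -0.0], [1.0, 0.0, -0.0], [-0.0, -0.0, -1.0]]
ft_force: [-0.4, -0.9, 0.1]
finger_gap: 92.9
gripper_force: 0.0
```

Run:
```python
from h import *
s=r.observe(); im=viewer.read_camera("wrist"); cv2.imwrite("pics/w1.png",im[:,:,::-1])
import pickle; pickle.dump((s,im),open("w1.pkl","wb")); print(s['ee_pos'],s['time_s'],s['joint_velocities'])
```

```text
[600.1101535   50.06341539 330.23961629] 0.7333 [-0.48219538  1.70138436  1.32670969 -0.19057873 -0.19362518 -0.15990884]
```

View pics/w1.png

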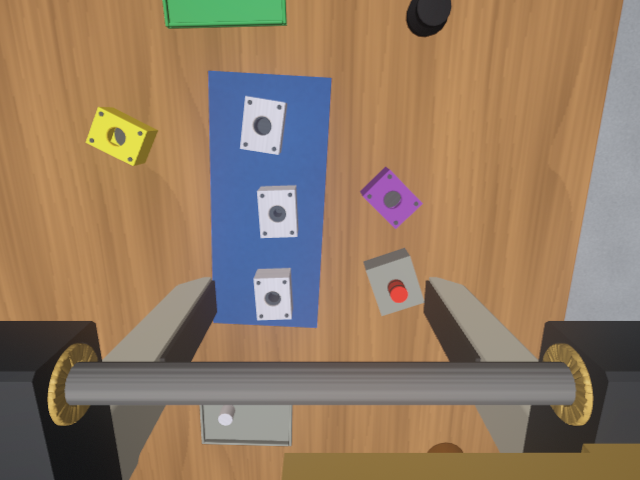

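Run:
```python
from h import *
import pickle
np.set_printoptions(precision=1,suppress=True)
s,im=pickle.load(open("w1.pkl","rb")); C=cam("wrist",s)
hsv=cv2.cvtColor(im,cv2.COLOR_RGB2HSV)
# white holder tops
m=((hsv[...,1]<45)&(hsv[...,2]>185)).astype(np.uint8); m[:, :200]=0;m[:,340:]=0; m[330:]=0
for c in cv2.findContours(m,cv2.RETR_EXTERNAL,cv2.CHAIN_APPROX_NONE)[0]:
    if cv2.contourArea(c)<300: continue
    P=np.array([w(C,p[0],38)[:2] for p in c],np.float32); print("holder",cv2.minAreaRect(P),cv2.boundingRect(c))
m=((hsv[...,1]>150)&((hsv[...,0]<6)|(hsv[...,0]>174))).astype(np.uint8)
for c in cv2.findContours(m,cv2.RETR_EXTERNAL,cv2.CHAIN_APPROX_NONE)[0]:
    if cv2.contourArea(c)>60: print("red",cv2.boundingRect(c))
a=cv2.resize(im[80:330,235:305],None,fx=3,fy=2.4*1,interpolation=3)
a=np.hstack([cv2.resize(im[y-35:y+35,x-35:x+35],(260,260),interpolation=cv2.INTER_CUBIC) for x,y in [(263,125),(277,213),(273,297)]])
b=cv2.resize(im[240:320,350:440],(360,320),interpolation=cv2.INTER_CUBIC)
cv2.imwrite("pics/c1.png",np.vstack([a,np.hstack([b,np.zeros((320,420,3),np.uint8)])])[:,:,::-1])
```

```text
holder ((537.2083740234375, -104.20451354980469), (45.929805755615234, 60.275611877441406), 2.261540174484253) (254, 277, 38, 43)
holder ((546.5208129882812, 10.66998291015625), (45.93159103393555, 60.098541259765625), 1.938762903213501) (257, 190, 40, 48)
holder ((531.8447875976562, 116.27983093261719), (59.81299591064453, 45.94034957885742), 81.142578125) (240, 96, 45, 59)
red (389, 281, 19, 22)
```

View pics/c1.png

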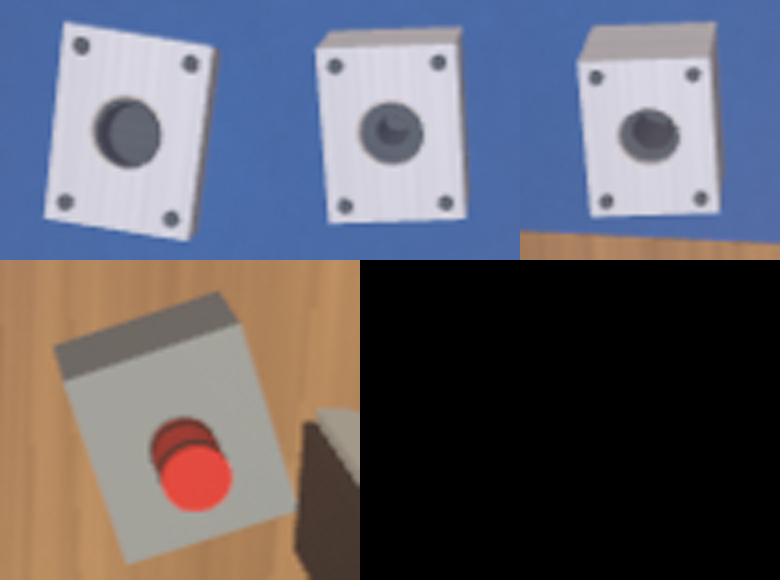

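Emit:
send_rows([
  [93,-0.4,-0.3,-1.2,0,0,0],
  [93,-0.8,-0.6,-2.4,0,0,0],
  [93,-1.2,-0.9,-3.6,0,0,0],
  [93,-1.6,-1.2,-4.8,0,0,0],
  [93,-2,-1.63,-6,0,0,0],
  [93,-2,-1.63,-6,0,0,0],
  [93,-2,-1.63,-6,0,0,0],
  [93,-2,-1.63,-6,0,0,0],
])

```text
time_s: 1.45
ee_pos: [540.7, 1.1, 151.5]
ee_rot: [[0.001, 1.0, 0.0], [1.0, -0.001, 0.0], [0.0, 0.0, -1.0]]
ft_force: [0.1, 0.1, 0.7]
finger_gap: 93.1
gripper_force: 0.0
```

Run:
```python
from h import *
import pickle
np.set_printoptions(precision=1,suppress=True)
s=r.observe(); im=viewer.read_camera("wrist"); pickle.dump((s,im),open("w2.pkl","wb")); C=cam("wrist",s); print(s['ee_pos'],s['time_s'])
hsv=cv2.cvtColor(im,cv2.COLOR_RGB2HSV)
m=((hsv[...,1]<45)&(hsv[...,2]>185)).astype(np.uint8)
tiles=[]
for c in cv2.findContours(m,cv2.RETR_EXTERNAL,cv2.CHAIN_APPROX_NONE)[0]:
    if cv2.contourArea(c)<700: continue
    P=np.array([w(C,p[0],38)[:2] for p in c],np.float32); R=cv2.minAreaRect(P); print("holder",R,cv2.boundingRect(c))
    if not(520<R[0][0]<560): continue
    cx,cy=R[0]; N=260; k=10 # px/mm at z=33 plane; image right=+x, up=+y
    g=np.array([[proj(C,(cx+(u-N/2)/k,cy-(v-N/2)/k,33)) for u in range(0,N)] for v in range(0,N)],np.float32)
    t=cv2.remap(im,g[...,0],g[...,1],cv2.INTER_CUBIC); t=cv2.convertScaleAbs(t,alpha=1.6)
    t[N//2,::6]=(255,0,0); t[::6,N//2]=(255,0,0); tiles.append(t); print("tile",cx,cy)
cv2.imwrite("pics/c2.png",np.hstack(tiles)[:,:,::-1])
```

```text
[540.7   1.1 151.5] 1.45
holder ((537.280029296875, -101.10636138916016), (46.07876205444336, 54.257564544677734), 2.0117881298065186) (288, 304, 56, 57)
tile 537.280029296875 -101.10636138916016
holder ((546.6627197265625, 10.849945068359375), (46.01234436035156, 60.081947326660156), 1.97871732711792) (297, 166, 61, 77)
tile 546.6627197265625 10.849945068359375
holder ((531.923583984375, 116.49974822998047), (59.843711853027344, 45.9672737121582), 81.15287780761719) (271, 8, 76, 101)
tile 531.923583984375 116.49974822998047
```

View pics/c2.png

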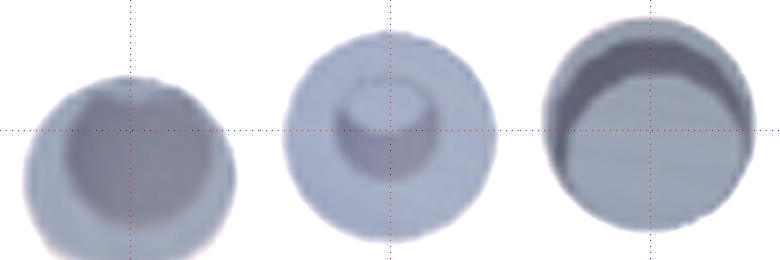

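Run:
```python
from h import *
import pickle
np.set_printoptions(precision=1,suppress=True)
s,im=pickle.load(open("w1.pkl","rb")); C=cam("wrist",s)
hsv=cv2.cvtColor(im,cv2.COLOR_RGB2HSV)
m=((hsv[...,1]>150)&((hsv[...,0]<6)|(hsv[...,0]>174))&(hsv[...,2]>200)).astype(np.uint8)
for c in cv2.findContours(m,cv2.RETR_EXTERNAL,cv2.CHAIN_APPROX_NONE)[0]:
    if cv2.contourArea(c)>60:
        P=np.array([w(C,p[0],60)[:2] for p in c],np.float32); print(cv2.boundingRect(c),cv2.minEnclosingCircle(P),cv2.fitEllipse(P)); p=P.mean(0)
print(w(C,(398.9,294.4),60), r.observe()['ee_pos'])
```

```text
(391, 287, 17, 16) ((698.83544921875, -87.8185043334961), 10.628825187683105) ((698.8304443359375, -87.72573852539062), (19.70582389831543, 20.332103729248047), 28.684865951538086)
[699.  -87.8  60. ] [541.1   1.3 152.3]
```

Emit:
send_rows([
  [60,1,-0.6,-0.2,0,0,0],
  [60,2.1,-1.2,-0.5,0,0,0],
  [60,3.2,-1.8,-0.8,0,0,0],
  [60,4.3,-2.4,-1.1,0,0,0],
  [60,5.293,-2.967,-1.367,0,0,0],
  [60,5.293,-2.967,-1.367,0,0,0],
  [60,5.293,-2.967,-2,0,0,0],
  [60,5.293,-2.967,-2.8,0,0,0],
  [60,5.293,-2.967,-3.3,0,0,0],
  [60,5.293,-2.967,-3.3,0,0,0],
])

```text
time_s: 2.33
ee_pos: [698.0, -87.3, 49.0]
ee_rot: [[-0.0, 1.0, -0.004], [1.0, 0.0, 0.001], [0.001, -0.004, -1.0]]
ft_force: [0.1, -1.5, -0.2]
finger_gap: 59.9
gripper_force: 0.0
```

Run:
```python
from h import *
s=r.observe(); print(s['ee_pos'],s['ft_force'],s['finger_gap'])
a=viewer.read_camera("wrist");b=viewer.read_camera("side")[180:340,340:500]
cv2.imwrite("pics/g1.png",np.hstack([cv2.resize(a,(480,360)),cv2.resize(b,(320,360))])[:,:,::-1])
```

```text
[698.00750445 -87.25395257  49.01825746] [ 0.08828491 -1.5033767  -0.16619803] 59.898825587988135
```

View pics/g1.png

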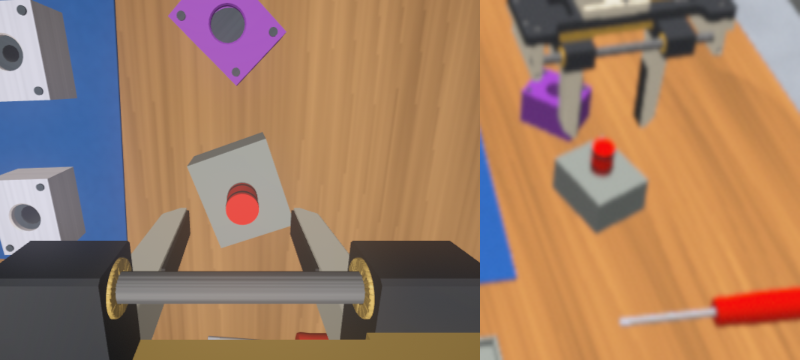

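Run:
```python
from h import *
np.set_printoptions(precision=1,suppress=True)
D=cam("side"); s=r.observe(); print(s['ee_pos'],s['time_s'],proj(D,s['ee_pos']),proj(D,(698.8,-87.8,60)),proj(D,(698.8,-87.8,48)))
im=viewer.read_camera("wrist");C=cam("wrist",s); print(proj(C,s['ee_pos']),proj(C,(698.8,-87.8,60)))
hsv=cv2.cvtColor(im,cv2.COLOR_RGB2HSV)
m=((hsv[...,1]>150)&((hsv[...,0]<6)|(hsv[...,0]>174))&(hsv[...,2]>200)).astype(np.uint8)
for c in cv2.findContours(m[:340],cv2.RETR_EXTERNAL,cv2.CHAIN_APPROX_NONE)[0]:
    if cv2.contourArea(c)>60:
        P=np.array([w(C,p[0],60)[:2] for p in c],np.float32); print(cv2.fitEllipse(P),cv2.fitEllipse(c))
b=viewer.read_camera("side")[200:280,350:450]; s2=viewer.read_camera("scene")[270:350,250:350]
cv2.imwrite("pics/g2.png",np.hstack([cv2.resize(x,(400,320),interpolation=2) for x in(b,s2)])[:,:,::-1])
S=cam("scene"); print(proj(S,s['ee_pos']),proj(S,(698.8,-87.8,60)))
```

```text
[699.2 -87.5  52.8] 2.4333 [400.7 247.1] [401.  244.3] [400.3 249.1]
[320.5 269.9] [319.6 275.6]
((699.1688232421875, -87.66092681884766), (20.915603637695312, 21.136394500732422), 22.207101821899414) ((320.37628173828125, 275.0128479003906), (39.137474060058594, 41.697906494140625), 93.09915924072266)
[295.1 325.5] [294.7 323.1]
```

View pics/g2.png

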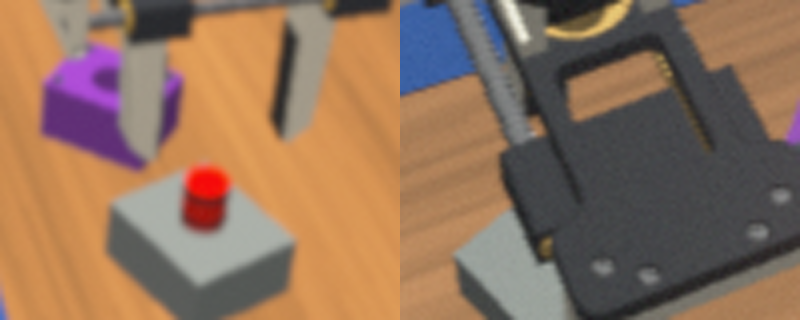

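Run:
```python
from h import *
import pickle
def mark(im,C,p,n):
    im=im.copy()
    for dz,col in((0,(255,0,0)),(19,(0,255,0)),(40,(0,255,255))):
        for g in(-1,1):
            for e in(-7.5,7.5):
                q=proj(C,(p[0]+g*n/2,p[1]+e,p[2]+dz)); cv2.circle(im,tuple(int(round(v*8)) for v in q),12,col,-1,shift=3)
    return im
p0=[674.7,0,186.5]
a=cv2.imread("pics/scene0.png")[:,:,::-1];b=cv2.imread("pics/side0.png")[:,:,::-1]
A=mark(a,cam("scene"),p0,93)[130:280,290:460];B=mark(b,cam("side"),p0,93)[60:180,315:460]
s,im=pickle.load(open("w1.pkl","rb")); W=mark(im,cam("wrist",s),s['ee_pos'],93)[200:400,150:500]
cv2.imwrite("pics/m.png",np.vstack([np.hstack([cv2.resize(A,(400,300)),cv2.resize(B,(400,300))]),cv2.resize(W,(800,300))])[:,:,::-1])
```

```text
(no output)
```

View pics/m.png

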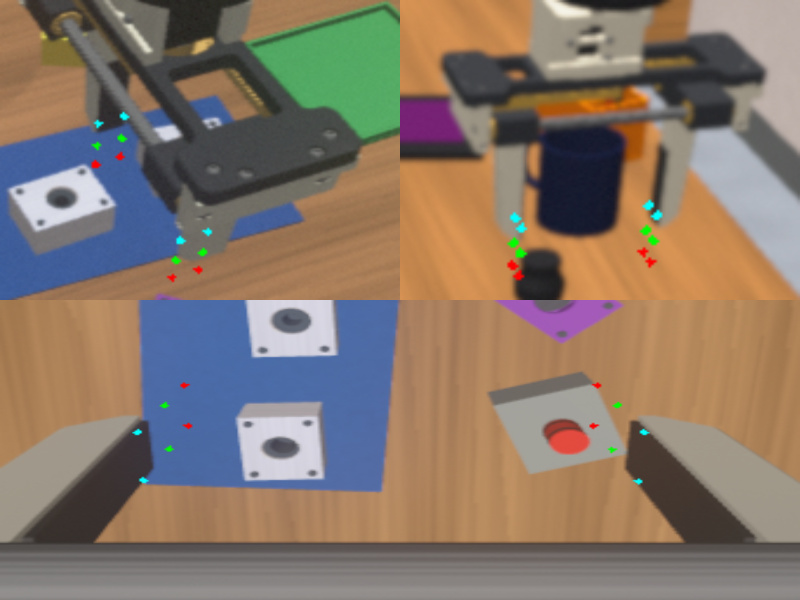

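Emit:
send_rows([
  [60,0,0,-0.2,0,0,0],
  [60,0,0,-0.45,0,0,0],
  [60,0,0,-0.45,0,0,0],
  [15,0,0,-0.45,0,0,0],
  [15,0,0,-0.45,0,0,0],
  [15,0,0,-0.45,0,0,0],
  [15,0,0,-0.45,0,0,0],
  [15,0,0,-0.45,0,0,0],
  [15,0,0,-0.45,0,0,0],
])

```text
time_s: 3.33
ee_pos: [698.9, -87.8, 38.6]
ee_rot: [[-0.0, 1.0, 0.0], [1.0, 0.0, -0.0], [-0.0, 0.0, -1.0]]
ft_force: [1.2, -0.7, -0.1]
finger_gap: 24.7
gripper_force: 0.0
```

Emit:
send_rows([
  [15,0,0,0,0,0,0],
  [15,0,0,0,0,0,0],
  [15,0,0,0,0,0,0],
  [15,0,0,0,0,0,0],
])

```text
time_s: 3.67
ee_pos: [698.8, -87.8, 38.5]
ee_rot: [[0.0, 1.0, -0.0], [1.0, -0.0, -0.0], [-0.0, -0.0, -1.0]]
ft_force: [-0.8, -1.2, 0.4]
finger_gap: 14.8
gripper_force: 0.0
```

Emit:
send_rows([
  [55,0,0,0,0,0,0],
  [55,0,0,0,0,0,0],
  [55,0,0,0,0,0,0],
  [55,0,0,0,0,0,0],
  [55,0,0,0,0,0,0],
  [55,0,0,-0.4,0,0,0],
  [55,0,0,-0.8,0,0,0],
  [55,0,0,-0.9,0,0,0],
  [55,0,0,-1.0,0,0,0],
  [55,0,0,-1.05,0,0,0],
])

```text
time_s: 4.5
ee_pos: [698.5, -87.8, 5.9]
ee_rot: [[-0.0, 1.0, -0.001], [1.0, 0.0, 0.0], [0.0, -0.001, -1.0]]
ft_force: [-0.3, -0.3, 0.3]
finger_gap: 55.1
gripper_force: 0.0
```

Emit:
send_rows([
  [15,0,0,0,0,0,0],
  [15,0,0,0,0,0,0],
  [15,0,0,0,0,0,0],
  [15,0,0,0,0,0,0],
  [15,0,0,0,0,0,0],
  [15,0,0,0,0,0,0],
  [15,0,0,0,0,0,0],
  [15,0,0,0,0,0,0],
])

```text
time_s: 5.17
ee_pos: [698.9, -87.8, 7.2]
ee_rot: [[0.0, 1.0, 0.0], [1.0, -0.0, -0.0], [-0.0, 0.0, -1.0]]
ft_force: [0.3, -0.9, 1.9]
finger_gap: 21.3
gripper_force: 30.0
```

Emit:
send_rows([
  [15,0,0,0.7,0,0,0],
  [15,0,0,1.4,0,0,0],
  [15,0,0,2.1,0,0,0],
  [15,-0.8,1.0,2.1,0,0,0],
  [15,-1.6,2.0,2.1,0,0,0],
  [15,-2.4,3.0,2.1,0,0,0],
  [15,-3.2,4.0,2.1,0,0,0],
  [15,-4.0,4.9,2.1,0,0,0],
  [15,-4.8,5.9,2.1,0,0,0],
  [15,-5.55,6.793,2.1,0,0,0],
])

```text
time_s: 6.0
ee_pos: [530.7, 117.2, 69.8]
ee_rot: [[0.0, 1.0, -0.0], [1.0, -0.0, 0.0], [0.0, -0.0, -1.0]]
ft_force: [-0.1, 0.3, 0.1]
finger_gap: 21.4
gripper_force: 30.0
```

Emit:
send_rows([
  [15,0,0,0,0,0,0],
  [15,0,0,0,0,0,0],
  [15,0,0,0,0,0,0],
  [15,0,0,-0.3,0,0,0],
  [15,0,0,-0.6,0,0,0],
  [15,0,0,-0.8,0,0,0],
  [15,0,0,-0.8,0,0,0],
  [15,0,0,-0.8,0,0,0],
])

```text
time_s: 6.67
ee_pos: [532.1, 115.5, 45.1]
ee_rot: [[0.001, 1.0, -0.002], [1.0, -0.001, -0.0], [-0.0, -0.002, -1.0]]
ft_force: [-0.7, 0.5, -1.6]
finger_gap: 21.4
gripper_force: 30.0
```

Run:
```python
from h import *
s=r.observe();print(s['ee_pos'],s['ft_force'],s['wrist_torque'],s['finger_gap'])
a=viewer.read_camera("wrist")[80:400,140:500]; b=viewer.read_camera("side")[140:260,230:380]
cv2.imwrite("pics/t3.png",np.hstack([cv2.resize(x,(400,355),interpolation=2) for x in(a,b)])[:,:,::-1])
```

```text
[532.08513705 115.54835517  45.05904928] [-0.71761461  0.54629822 -1.63280431] [ 0.00842433  0.01798466 -0.01660872] 21.43265401563261
```

View pics/t3.png

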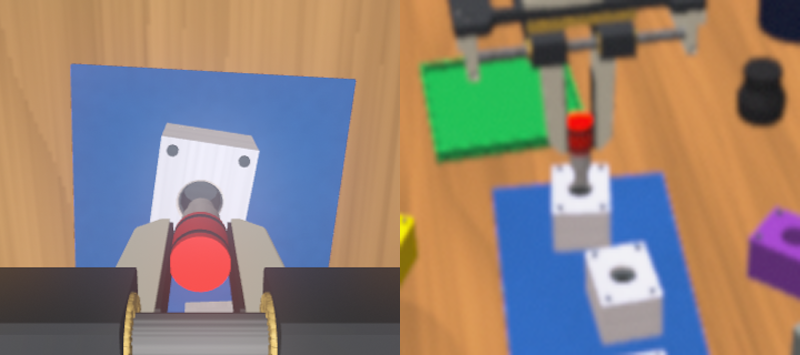

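Emit:
send_rows([
  [15,0,0,-0.15,0,0,0],
  [15,0,0,-0.3,0,0,0],
  [15,0,0,-0.4,0,0,0],
  [15,0,0,-0.43,0,0,0],
  [15,0,0,-0.45,0,0,0],
  [15,0,0,-0.45,0,0,0],
])

```text
time_s: 7.27
ee_pos: [532.2, 116.0, 32.3]
ee_rot: [[-0.0, 1.0, -0.0], [1.0, 0.0, -0.0], [-0.0, -0.0, -1.0]]
ft_force: [0.3, -0.2, -0.7]
finger_gap: 21.2
gripper_force: 30.0
```

Emit:
send_rows([
  [15,0,0,-0.1,0,0,0],
  [15,0,0,-0.2,0,0,0],
  [15,0,0,-0.3,0,0,0],
  [15,0,0,-0.36,0,0,0],
  [15,0,0,-0.4,0,0,0],
  [15,0,0,-0.4,0,0,0],
])

```text
time_s: 7.77
ee_pos: [532.1, 115.9, 20.1]
ee_rot: [[0.0, 1.0, -0.0], [1.0, -0.0, -0.0], [-0.0, -0.0, -1.0]]
ft_force: [0.1, 0.3, -1.0]
finger_gap: 21.5
gripper_force: 30.0
```

Emit:
send_rows([
  [15,0,0,-0.08,0,0,0],
  [15,0,0,-0.16,0,0,0],
  [15,0,0,-0.24,0,0,0],
  [15,0,0,-0.24,0,0,0],
])

```text
time_s: 8.1
ee_pos: [532.0, 115.9, 12.7]
ee_rot: [[-0.0, 1.0, -0.001], [1.0, 0.0, -0.0], [-0.0, -0.001, -1.0]]
ft_force: [-0.4, -0.1, -1.2]
finger_gap: 21.0
gripper_force: 30.0
```

Emit:
send_rows([
  [15,0,0,0.5,0,0,0],
  [15,0,0,1.1,0,0,0],
  [15,0,0,1.63,0,0,0],
  [15,0,0,1.63,0,0,0],
  [15,0.1,-0.9,1.63,0,0,0],
  [15,0.3,-1.9,1.63,0,0,0],
  [15,0.4,-2.9,1.63,0,0,0],
  [15,0.473,-3.503,1.63,0,0,0],
  [15,0.473,-3.503,1.63,0,0,0],
  [15,0.473,-3.503,1.3,0,0,0],
])

```text
time_s: 8.93
ee_pos: [547.2, 10.2, 52.8]
ee_rot: [[0.002, 1.0, 0.002], [1.0, -0.002, 0.0], [0.0, 0.002, -1.0]]
ft_force: [-0.2, -0.0, -0.8]
finger_gap: 21.9
gripper_force: 30.0
```

Emit:
send_rows([
  [15,0,0,-0.2,0,0,0],
  [15,0,0,-0.4,0,0,0],
  [15,0,0,-0.5,0,0,0],
  [15,0,0,-0.55,0,0,0],
  [15,0,0,-0.57,0,0,0],
  [15,0,0,-0.57,0,0,0],
  [15,0,0,-0.57,0,0,0],
])

```text
time_s: 9.52
ee_pos: [546.7, 11.1, 35.4]
ee_rot: [[-0.0, 1.0, 0.0], [1.0, 0.0, -0.0], [-0.0, 0.0, -1.0]]
ft_force: [0.1, 0.0, -0.5]
finger_gap: 21.7
gripper_force: 30.0
```

Emit:
send_rows([
  [15,0,0,-0.02,0,0,0],
  [15,0,0,-0.04,0,0,0],
  [15,0,0,-0.05,0,0,0],
  [15,0,0,-0.05,0,0,0],
])

```text
time_s: 9.85
ee_pos: [546.7, 10.9, 34.0]
ee_rot: [[0.0, 1.0, 0.001], [1.0, -0.0, 0.0], [0.0, 0.001, -1.0]]
ft_force: [-0.8, -0.6, 1.9]
finger_gap: 21.3
gripper_force: 30.0
```

Emit:
send_rows([
  [15,0,0,-0.01,0,0,0],
  [15,0,0,-0.02,0,0,0],
  [15,0,0,-0.03,0,0,0],
  [15,0,0,-0.03,0,0,0],
])

```text
time_s: 10.18
ee_pos: [546.9, 10.9, 33.8]
ee_rot: [[0.0, 1.0, 0.001], [1.0, -0.0, 0.0], [0.0, 0.001, -1.0]]
ft_force: [-3.6, 0.1, 9.4]
finger_gap: 21.3
gripper_force: 30.0
```

Emit:
send_rows([
  [15,0,0,0.01,0,0,0],
  [15,0.04,0,0.01,0,0,0],
  [15,0.04,0.04,0.01,0,0,0],
  [15,-0.04,0.04,0.01,0,0,0],
  [15,-0.04,-0.04,0.01,0,0,0],
  [15,0.04,-0.04,0.01,0,0,0],
  [15,0,0,0.01,0,0,0],
  [15,0,0,0.01,0,0,0],
])

```text
time_s: 10.85
ee_pos: [547.1, 10.8, 33.9]
ee_rot: [[0.0, 1.0, 0.002], [1.0, -0.0, -0.0], [-0.0, 0.002, -1.0]]
ft_force: [0.4, -0.2, 6.1]
finger_gap: 21.3
gripper_force: 30.0
```

Emit:
send_rows([
  [15,0,0,0.4,0,0,0],
  [15,0,0,0.97,0,0,0],
  [15,0,0,0.97,0,0,0],
  [15,-0.1,-0.9,0.97,0,0,0],
  [15,-0.15,-1.9,0.97,0,0,0],
  [15,-0.2,-2.9,0.97,0,0,0],
  [15,-0.277,-3.81,0.97,0,0,0],
  [15,-0.277,-3.81,0.97,0,0,0],
  [15,-0.277,-3.81,0.7,0,0,0],
  [15,-0.277,-3.81,0.4,0,0,0],
])

```text
time_s: 11.68
ee_pos: [538.3, -103.2, 44.6]
ee_rot: [[0.0, 1.0, 0.001], [1.0, -0.0, 0.0], [0.0, 0.001, -1.0]]
ft_force: [1.4, -0.6, -1.3]
finger_gap: 21.2
gripper_force: 30.0
```

Emit:
send_rows([
  [15,0,0,-0.1,0,0,0],
  [15,0,0,-0.2,0,0,0],
  [15,0,0,-0.3,0,0,0],
  [15,0,0,-0.36,0,0,0],
  [15,0,0,-0.38,0,0,0],
  [15,0,0,-0.4,0,0,0],
  [15,0,0,-0.4,0,0,0],
])

```text
time_s: 12.27
ee_pos: [538.2, -103.3, 33.1]
ee_rot: [[-0.0, 1.0, 0.0], [1.0, 0.0, -0.0], [-0.0, 0.0, -1.0]]
ft_force: [0.3, -0.2, -0.7]
finger_gap: 21.4
gripper_force: 30.0
```

Emit:
send_rows([
  [15,0,0,-0.03,0,0,0],
  [15,0,0,-0.05,0,0,0],
  [15,0,0,-0.05,0,0,0],
  [15,0,0,-0.05,0,0,0],
])

```text
time_s: 12.6
ee_pos: [538.2, -103.4, 31.6]
ee_rot: [[-0.0, 1.0, 0.0], [1.0, 0.0, -0.0], [-0.0, 0.0, -1.0]]
ft_force: [-0.1, 0.7, -1.3]
finger_gap: 21.2
gripper_force: 30.0
```

Entered. Continue down to just above the expected stop (TCP ≈ 21.9).

Emit:
send_rows([
  [15,0,0,-0.06,0,0,0],
  [15,0,0,-0.12,0,0,0],
  [15,0,0,-0.18,0,0,0],
  [15,0,0,-0.24,0,0,0],
  [15,0,0,-0.27,0,0,0],
  [15,0,0,-0.29,0,0,0],
  [15,0,0,-0.3,0,0,0],
  [15,0,0,-0.3,0,0,0],
])

```text
time_s: 13.27
ee_pos: [538.2, -103.4, 22.5]
ee_rot: [[-0.0, 1.0, -0.0], [1.0, 0.0, -0.0], [-0.0, -0.0, -1.0]]
ft_force: [-0.6, -0.7, 0.1]
finger_gap: 21.4
gripper_force: 30.0
```

Emit:
send_rows([
  [15,0,0,-0.02,0,0,0],
  [15,0,0,-0.03,0,0,0],
  [15,0,0,-0.04,0,0,0],
  [15,0,0,-0.04,0,0,0],
])

```text
time_s: 13.6
ee_pos: [538.4, -103.5, 21.7]
ee_rot: [[0.0, 1.0, 0.001], [1.0, -0.0, -0.0], [-0.0, 0.001, -1.0]]
ft_force: [-0.5, -0.2, 3.8]
finger_gap: 21.6
gripper_force: 30.0
```

Emit:
send_rows([
  [15,0,0,-0.01,0,0,0],
  [15,0,0,-0.02,0,0,0],
  [15,0,0,-0.02,0,0,0],
])

```text
time_s: 13.85
ee_pos: [538.5, -103.5, 21.5]
ee_rot: [[-0.0, 1.0, 0.001], [1.0, 0.0, -0.0], [-0.0, 0.001, -1.0]]
ft_force: [-2.8, -0.7, 8.7]
finger_gap: 21.3
gripper_force: 30.0
```

Emit:
send_rows([
  [22,0,0,0.02,0,0,0],
  [26,0,0,0.02,0,0,0],
  [40,0,0,0.02,0,0,0],
  [60,0,0,0.02,0,0,0],
  [75,0,0,0.02,0,0,0],
  [75,0,0,0.02,0,0,0],
  [75,0,0,0.02,0,0,0],
  [75,0,0,0.02,0,0,0],
])

```text
time_s: 14.52
ee_pos: [538.1, -103.4, 21.3]
ee_rot: [[-0.0, 1.0, -0.0], [1.0, 0.0, 0.0], [0.0, -0.0, -1.0]]
ft_force: [0.1, 0.2, 0.5]
finger_gap: 61.3
gripper_force: 0.0
```

Emit:
send_rows([
  [75,0,0,0,0,0,0],
  [75,0,0,0,0,0,0.2],
  [75,-0.03,-0.02,0,0,0,0.38],
  [75,-0.03,-0.02,0,0,0,0.38],
  [75,-0.03,-0.02,-0.3,0,0,0.38],
  [75,-0.03,-0.02,-0.6,0,0,0.38],
  [75,-0.03,-0.02,-0.8,0,0,0.38],
  [75,-0.03,-0.02,-1,0,0,0.38],
  [75,-0.03,-0.02,-1.1,0,0,0.38],
  [75,-0.03,-0.02,-1.1,0,0,0.38],
])

```text
time_s: 15.35
ee_pos: [536.8, -103.9, -12.7]
ee_rot: [[-0.04, 0.999, -0.001], [0.999, 0.04, 0.0], [0.0, -0.001, -1.0]]
ft_force: [0.1, -0.2, 0.1]
finger_gap: 74.9
gripper_force: 0.0
```

Emit:
send_rows([
  [75,0,0,-0.1,0,0,0],
  [75,0,0,-0.2,0,0,0],
  [75,0,0,-0.28,0,0,0],
  [75,0,0,-0.28,0,0,0],
])

```text
time_s: 15.68
ee_pos: [537.1, -104.0, -20.5]
ee_rot: [[-0.04, 0.999, -0.0], [0.999, 0.04, 0.0], [0.0, -0.0, -1.0]]
ft_force: [0.1, 0.3, -0.8]
finger_gap: 75.0
gripper_force: 0.0
```

Emit:
send_rows([
  [52,0,0,0,0,0,0],
  [49,0,0,0,0,0,0],
  [48,0,0,0,0,0,0],
  [45,0,0,0,0,0,0],
  [40,0,0,0,0,0,0],
  [40,0,0,0,0,0,0],
  [40,0,0,0,0,0,0],
  [40,0,0,0,0,0,0],
])

```text
time_s: 16.35
ee_pos: [537.3, -104.0, -19.9]
ee_rot: [[-0.04, 0.999, 0.0], [0.999, 0.04, -0.0], [-0.0, 0.0, -1.0]]
ft_force: [-0.4, -0.3, 1.1]
finger_gap: 46.1
gripper_force: 30.0
```

Emit:
send_rows([
  [40,0,0,0.1,0,0,0],
  [40,0,0,0.4,0,0,0],
  [40,0,0,0.8,0,0,0],
  [40,0,0,1.3,0,0,0],
  [40,0,0,1.8,0,0,0],
  [40,0,0,2.3,0,0,0],
  [40,0,0,2.7,0,0,0],
  [40,0,0,2.7,0,0,0],
])

```text
time_s: 17.02
ee_pos: [538.6, -104.3, 64.4]
ee_rot: [[-0.04, 0.999, 0.004], [0.999, 0.04, -0.001], [-0.001, 0.004, -1.0]]
ft_force: [0.2, 0.2, -4.9]
finger_gap: 45.9
gripper_force: 30.0
```

Emit:
send_rows([
  [40,-0.05,0.4,0,0,0,0],
  [40,-0.15,1.2,0,0,0,0],
  [40,-0.25,2.2,0,0,0,0],
  [40,-0.38,3.2,0,0,0,0],
  [40,-0.5,4.2,0,0,0,0],
  [40,-0.6,5.2,0,0,0,0],
  [40,-0.72,6.2,0,0,0,0],
  [40,-0.84,7.2,0,0,0,0],
  [40,-0.96,8.2,0,0,0,0],
  [40,-1.07,9.2,0,0,0,0],
])

```text
time_s: 17.85
ee_pos: [503.8, 173.8, 60.0]
ee_rot: [[-0.04, 0.999, -0.001], [0.999, 0.04, -0.0], [-0.0, -0.001, -1.0]]
ft_force: [0.5, -0.9, -5.5]
finger_gap: 46.5
gripper_force: 30.0
```

Emit:
send_rows([
  [40,-0.12,1.0,0,0,0,0],
  [40,-0.24,2.0,0,0,0,0],
  [40,-0.36,2.9,0,0,0,0],
  [40,-0.42,3.5,0,0,0,0],
  [40,-0.47,3.97,0,0,0,0],
  [40,-0.47,3.97,0,0,0,0],
  [40,-0.47,3.97,0,0,0,0],
  [40,-0.47,3.97,0,0,0,0],
])

```text
time_s: 18.52
ee_pos: [490.8, 290.6, 60.5]
ee_rot: [[-0.04, 0.999, -0.001], [0.999, 0.04, -0.001], [-0.001, -0.001, -1.0]]
ft_force: [-0.5, 0.3, -5.5]
finger_gap: 46.0
gripper_force: 30.0
```

Run:
```python
from h import *
s=r.observe();print(s['ee_pos'],s['ft_force'],s['finger_gap'])
a=viewer.read_camera("wrist"); b=viewer.read_camera("side")[80:240,180:380]
C=cam("wrist",s); hsv=cv2.cvtColor(a,cv2.COLOR_RGB2HSV)
m=cv2.inRange(hsv,(50,100,60),(75,255,255)); c=max(cv2.findContours(m,0,1)[0],key=cv2.contourArea); print(cv2.boundingRect(c))
x,y,ww,hh=cv2.boundingRect(c)
for p in [(x,y),(x+ww,y)]: print(w(C,p,12))
cv2.imwrite("pics/p.png",np.hstack([cv2.resize(a,(400,400)),cv2.resize(b,(400,400))])[:,:,::-1])
```

```text
[490.83337696 290.56425313  60.47397431] [-0.46855396  0.2982462  -5.46586596] 45.95925773937855
(201, 112, 238, 200)
[418.34099506 366.75063592  12.        ]
[556.34263762 372.32384211  12.        ]
```

View pics/p.png

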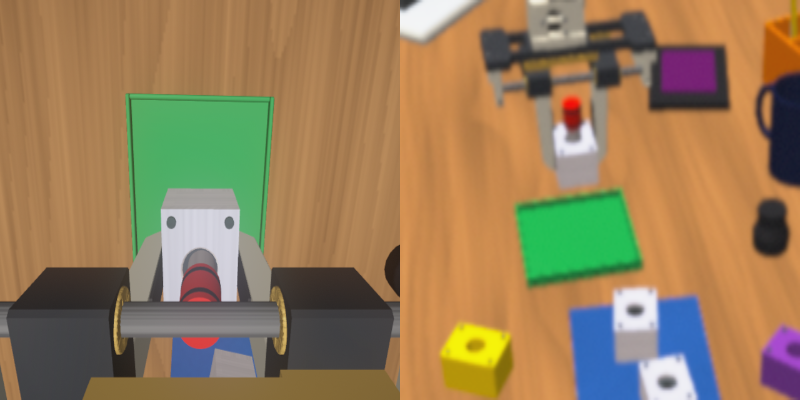

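Emit:
send_rows([
  [40,-0.08,0.2,-0.3,0,0,0],
  [40,-0.08,0.2,-0.8,0,0,0],
  [40,-0.08,0.2,-1.3,0,0,0],
  [40,-0.08,0.2,-1.8,0,0,0],
  [40,-0.08,0.2,-2.2,0,0,0],
  [40,-0.08,0.2,-2.4,0,0,0],
  [40,-0.08,0.2,-2.5,0,0,0],
  [40,-0.08,0.2,-2.5,0,0,0],
  [40,-0.08,0.2,-2.5,0,0,0],
])

```text
time_s: 19.37
ee_pos: [489.0, 297.2, -13.5]
ee_rot: [[-0.04, 0.999, 0.001], [0.999, 0.04, 0.0], [0.0, 0.001, -1.0]]
ft_force: [-0.3, -0.1, -5.6]
finger_gap: 45.7
gripper_force: 30.0
```

Emit:
send_rows([
  [40,0,0,-0.04,0,0,0],
  [40,0,0,-0.08,0,0,0],
  [40,0,0,-0.12,0,0,0],
  [40,0,0,-0.15,0,0,0],
  [40,0,0,-0.15,0,0,0],
  [40,0,0,-0.15,0,0,0],
])

```text
time_s: 19.87
ee_pos: [488.7, 297.1, -18.5]
ee_rot: [[-0.04, 0.999, -0.0], [0.999, 0.04, -0.0], [-0.0, -0.0, -1.0]]
ft_force: [-0.4, -0.7, -4.9]
finger_gap: 45.6
gripper_force: 30.0
```

Emit:
send_rows([
  [40,0,0,-0.01,0,0,0],
  [40,0,0,-0.02,0,0,0],
  [40,0,0,-0.03,0,0,0],
  [40,0,0,-0.03,0,0,0],
])

```text
time_s: 20.2
ee_pos: [488.8, 297.1, -18.9]
ee_rot: [[-0.04, 0.999, 0.0], [0.999, 0.04, 0.0], [0.0, 0.0, -1.0]]
ft_force: [-4.9, -2.7, 4.8]
finger_gap: 45.7
gripper_force: 30.0
```

Emit:
send_rows([
  [46,0,0,0,0,0,0],
  [48,0,0,0,0,0,0],
  [52,0,0,0,0,0,0],
  [58,0,0,0,0,0,0],
  [62,0,0,0,0,0,0],
  [62,0,0,0,0,0,0],
])

```text
time_s: 20.7
ee_pos: [488.8, 297.1, -19.4]
ee_rot: [[-0.04, 0.999, 0.0], [0.999, 0.04, 0.0], [0.0, 0.0, -1.0]]
ft_force: [0.6, 0.4, -0.7]
finger_gap: 61.1
gripper_force: 0.0
```

Emit:
send_rows([
  [62,0,0,0,0,0,0],
  [62,0,0,0.4,0,0,0],
  [62,0,0,0.9,0,0,0],
  [62,0,0,1.5,0,0,0],
  [62,0,0,2.2,0,0,0],
  [62,0,0,3,0,0,0],
  [62,0,0,4,0,0,0],
  [62,0,0,5,0,0,0],
  [62,0,0,5,0,0,0],
  [62,0,0,5,0,0,0],
])

```text
time_s: 21.53
ee_pos: [489.4, 297.5, 133.3]
ee_rot: [[-0.04, 0.999, 0.003], [0.999, 0.04, 0.002], [0.002, 0.003, -1.0]]
ft_force: [0.9, -0.2, -0.8]
finger_gap: 61.8
gripper_force: 0.0
```

Run:
```python
from h import *
np.set_printoptions(precision=1,suppress=True)
s=r.observe();print(s['time_s'],s['ee_pos'],s['ft_force'])
a=viewer.read_camera("wrist"); C=cam("wrist",s); hsv=cv2.cvtColor(a,cv2.COLOR_RGB2HSV)
m=((hsv[...,1]>150)&((hsv[...,0]<6)|(hsv[...,0]>174))&(hsv[...,2]>200)).astype(np.uint8)
for c in cv2.findContours(m,0,1)[0]:
    if cv2.contourArea(c)>100: print("red",cv2.fitEllipse(np.array([w(C,p[0],76)[:2] for p in c],np.float32)))
m=((hsv[...,1]<60)&(hsv[...,2]>175)).astype(np.uint8)
for c in cv2.findContours(m,0,1)[0]:
    if cv2.contourArea(c)>700: print("white",cv2.minAreaRect(np.array([w(C,p[0],39)[:2] for p in c],np.float32)))
m=cv2.inRange(hsv,(50,100,40),(75,255,255)); c=max(cv2.findContours(m,0,1)[0],key=cv2.contourArea)
print("tray",cv2.minAreaRect(np.array([w(C,p[0],12)[:2] for p in c],np.float32)))
D=cam("side"); b=viewer.read_camera("side"); hs=cv2.cvtColor(b,cv2.COLOR_RGB2HSV)
m=((hs[...,1]>150)&((hs[...,0]<6)|(hs[...,0]>174))).astype(np.uint8); print([cv2.boundingRect(c) for c in cv2.findContours(m,0,1)[0] if cv2.contourArea(c)>15], proj(D,(489,293,76)),proj(D,(489,293,52)))
```

```text
21.5333 [489.4 297.5 133.3] [ 0.9 -0.2 -0.8]
red ((488.3858337402344, 296.5484313964844), (20.14729881286621, 20.50241470336914), 63.276004791259766)
white ((531.440673828125, 116.26736450195312), (56.17261505126953, 46.27399444580078), 81.43025970458984)
white ((488.27325439453125, 296.9890441894531), (46.31882095336914, 59.161285400390625), 2.253471851348877)
tray ((488.5422668457031, 299.1748962402344), (138.37486267089844, 138.76356506347656), 1.3966413736343384)
[(456, 308, 50, 16), (263, 149, 8, 11), (30, 50, 35, 13)] [266.1 149.9] [266.8 158.7]
```

```bash
python3 -c "
from station import r
print(r.close_job())"
```

```text
the job is handed in; nothing more can be done
None
```

The job is handed in at about 22 s. The gauge fitted the right bush in the holder at the −y end of the mat, and that holder and gauge now stand flat in the green tray. The middle bush was tight and the +y one wide, and both of those holders are still on the mat. Wrist force readings were highest at 9.4 N. The fingers end about 31 mm short of the stated TCP, so I allowed for that in every grasp.

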